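Release the blue-capped vial from its ratchet clamp

TASK

Free the vial with the blue cap from its ratchet clamp: press down the red thumb pad of that clamp's pawl and hold it down until the jaw has run fully back, without pulling the vial while it is still clamped. Then lift the vial out and stand it upright on the red tray. Leave the other clamp shut on its white-capped vial.

Things in the scene. Friction and masses are not known exactly. Their poses are not given: they have to be found in the camera images.
- blue_vial_mid (a point): Glass vial with a blue screw cap, 21 mm in diameter, 52 mm tall, about 20 g; the point is its centre, half-way up, z along its axis. It stands upright in its clamp on the base plate, 10 mm above the table. The jaws touch it on its two sides that lie along the clamp, are 16 mm wide and end 34 mm above the table; its two sides across the clamp are free for fingers.
- clamp_a: Blue ratchet clamp that holds the blue-capped vial, fixed to the table; base 168 x 52 x 10 mm, 55 mm high. Origin at the table; x along the clamp: vial at x = +55 mm, wheel at -20, thumb pad at -86 (y = 0). A twin clamp stands beside it. Left of both stands a fixed balance, 345 mm tall, over world x 0.52 to 0.83, y -0.02 to 0.20: go round its front, not through it.
- clamp_a_thumb (a point): Middle of the top face of that clamp's red thumb pad (26 mm along the clamp, 30 across), 55 mm above the table at rest. Pressed straight down it lifts the pawl's nose off the wheel: clear after 6 mm, end stop after 12; takes 2 to 5 N, springs back. While it is held clear a spring runs the jaw back in about 1 s; let go sooner, the pawl catches a tooth and the jaw stops part-way.
- clamp_a_jaw (a joint): Sliding jaw of that clamp, in m: 0 clamped on the vial, grows as it backs off from the vial towards the thumb pad, 0.018 fully back, where it stays.
- clamp_b_jaw (a joint): Sliding jaw of the other clamp, which holds the white-capped vial (58 mm tall) and must stay shut; same meaning.
- tray_mid (a point): Flat red plastic tray fixed to the table: plate 146 x 150 mm plus a tab on one side. The point is the middle of the plate's upper face, 4 mm above the table; z up, x and y along its sides.
Not all that is in view belongs to the job. Of the things that look like the part that bears tray_mid, the larger one is meant.

How it is judged:
By the outcome, as a careful person would: the job done as asked, in the order asked, and still so for the second after the job is handed in, with the robot touching nothing.
It also fails if it takes over 48 s, if anything falls off the work surface, if the arm or the gripper's body presses on something with over 40 N, if the wrist force passes 120 N, or if a joint passes its speed limit or range.

ROBOT

A 6-joint arm with a two-finger parallel gripper is mounted at the origin on a cart in front of the work surface, level with it; the furniture and walls round the work are solid. World frame = base frame: x ahead of the robot, y to its left, z up, the work surface at z = 0. Lengths are in mm, angles in rad, forces in N, time in s.
With the tool pointing down it reaches from about 350 to 875 mm from the base axis. Payload 15.5 kg.
Tool frame: the origin (TCP) lies midway between the tips of the shut fingers; the grasp point (between the pads) lies 19 mm behind it; z points along the fingers, y is the direction in which the jaws open and shut (so a half turn about z gives the same grasp; the last joint's range is limited). The gripper opens to 85 mm and grips with 20 to 120 N. Pads are 22 mm wide; open, the fingers measure 114 mm over their backs; the gripper's body (76 mm by 85 mm) begins 54 mm behind the grasp point. The pads swing forward as they close: fully open they stand 13 mm farther back than shut.
Start: joints at [1.054, 0.494, 1.345, -0, 1.302, -0.096], TCP at [255.873, 570.224, 231.277] pointing down, gripper open.
Joint ranges: [-2.91, 2.91], [-0.82, 2.16], [0.22, 2.67], [-1.22, 4.37], [0.12, 2.79], [-3.08, 3.08]. Speed limits (rad/s): [1.89, 1.89, 2.57, 3.01, 3.01, 3.01].

INTERFACE

Orientations are given as a unit quaternion [x, y, z, w].
In Python, from rig import get_state, optics, workorder gives the robot as it stands.
- The arm moves only by the shell command python3 -m crank 'ROWS' [FORCE]. ROWS is JSON, a list of rows, each a list of 5 numbers: the shift along the tool's x, y, z in m, then the turn about the tool's z in rad, then the gripper's target within -1 to 1 (fully open at 1, half-way at 0, shut at -1). In form: [[dx, dy, dz, twist, jaw], ...]. A call has 1 to 10 rows; each row shifts and turns the pose as measured when the row begins, along the tool's axes as they then stand; what a row does not reach is not made up. A row lasts 1/8 s, in which the tool goes at most 62.5 mm and 10.7 degrees, less where a joint would pass 70% of its speed; a pose out of reach is approached as far as the arm can. A call with a gripper value outside its range is refused whole. The fingers move at their own pace and stop on an object; FORCE is the grip in N (left out, the last holds). Time passes only in rows, so rows that do not move let the fingers close. It gives the time, the measured TCP pose, the force and the opening at its end, in the units of the state.
- get_state(): the state, without advancing time (a new reading comes with each control period).
- optics.grab_frame(name): name is "scene" or "top" or "wrist"; returns (picture, depth): 384x512x3 uint8, red, green, blue; 384x512 float32, mm along the optical axis (not along the pixel's ray), 0 where there is no reading.
- optics.get_calibration(name): a dict with "mtx" (3x3 intrinsics, pixels), "k1" (the pictures are not rectified: a ray, as slopes to the right and down, at radius r is drawn at 1 + k1 r^2 times it, then the intrinsics apply), "rvec" (rotation vector, rad) and "tvec" (3), from world to camera coordinates, as OpenCV has them. Camera axes: x right, y down, z forward; pixel columns grow to the right and rows downward; lengths in mm; the calibration is good to about 2 mm. A picture is of the moment at which its call begins: read the wrist's pose just before it. get_calibration takes no time and is no camera call; for the wrist camera it gives the pose at the moment of the call.
- workorder.hand_in(): hands the job in, once; it reports no verdict.
Trained networks look in the newest picture that a camera, given by its name, has taken for a name from the list of things; names that differ only in an ending like _2 or _b are one class to them, and where a whole thing is asked for, a point or a joint stands for the part that bears it (a point fixed in the world has none). Each returns a list of dicts, best first, with "score" (0 to 1); they miss things now and then, are a little off and sometimes report something else, mostly with a low value. They report only what shows in the picture. A call takes as long as a camera call. They do not tell look-alikes from the thing itself.
- optics.masks_of(camera, label): "mask" (384x512 bool, what is visible of it).
- optics.pinpoint(camera, label): "xyz" ([x, y, z] in mm, in world coordinates, good to about 4 mm: a listed point, or the origin of a listed thing).
The state is a dict: "time": time; "joint_pos": joint angles; "qvel": joint speeds; "joint_efforts": joint torques, N m; "tool_pos": TCP position; "ee_rot": TCP orientation; "wrist_force": force on the tool from outside, world axes, zero at the start; "wrist_torque": the same for the moment, N m; "opening": finger opening in mm.
Only numpy, scipy, OpenCV 4.12 (cv2) and the standard library are available. Lean on these libraries where they do the work, as an engineer would, in place of code of your own. Each camera call takes 0.05 s, during which the arm holds its last target.

## Working session

There is one attempt and no reset: what is moved stays moved. The work goes in short steps, Python scripts to look and compute and a shell command to move; the robot and the scene stay as the last step left them, time stands still between calls to the robot, and variables do not carry over. Pictures are saved under pics/ and viewed, and the job is handed in when it is done.

```bash
ls; mkdir -p pics
cat > h.py <<'E'
import numpy as np, cv2
from rig import get_state, optics, workorder
from scipy.spatial.transform import Rotation as R
def grab(n,f):
    c=optics.get_calibration(n); p,d=optics.grab_frame(n); cv2.imwrite('pics/'+f+'.png',cv2.cvtColor(p,cv2.COLOR_RGB2BGR)); np.savez('pics/'+f,p=p,d=d,**{k:np.array(v) for k,v in c.items()}); return p,d,c
def world(c,d,u,v):
    K=np.array(c['mtx']);u=np.atleast_1d(u).astype(float);v=np.atleast_1d(v).astype(float)
    z=d[v.astype(int),u.astype(int)]
    pts=cv2.undistortPoints(np.stack([u,v],1)[:,None],K,np.array([float(c['k1']),0,0,0]))[:,0]
    P=np.c_[pts*z[:,None],z]
    Rm=cv2.Rodrigues(np.array(c['rvec'],float))[0]
    return (P-np.array(c['tvec']).ravel())@Rm
def st():
    s=get_state(); r=R.from_quat(s['ee_rot']).as_matrix(); print('t',s['time'],'tcp',np.round(s['tool_pos'],1),'F',np.round(s['wrist_force'],1),'op',s['opening']); print(np.round(r,3).tolist(),np.round(s['joint_pos'],2)); return s,r
E
python3 - <<'E'
from h import *
st()
for n in ['scene','top']:
    p,d,c=grab(n,n+'0')
    for l in ['blue_vial_mid','clamp_a_thumb','clamp_a','tray_mid']:
        print(n,l,[(np.round(x['xyz'],1).tolist(),round(x['score'],2)) for x in optics.pinpoint(n,l)])
st()
E
```

```text
pics
t 0.0 tcp [255.7 569.9 230.7] F [-0.2  0.2  0. ] op 85.57942583227543
[[-0.912, 0.409, -0.001], [0.409, 0.912, -0.001], [0.0, -0.001, -1.0]] [ 1.05  0.49  1.35 -0.    1.3  -0.1 ]
scene blue_vial_mid [([622.9, -279.6, 35.5], 0.49)]
scene clamp_a_thumb [([488.2, -252.4, 53.1], 0.53)]
scene clamp_a []
scene tray_mid [([471.8, -453.9, 1.7], 0.75)]
top blue_vial_mid [([623.6, -281.8, 34.7], 0.54)]
top clamp_a_thumb [([478.8, -252.2, 54.6], 0.54)]
top clamp_a [([565.2, -267.2, 1.7], 0.69)]
top tray_mid [([465.0, -668.1, 3.1], 0.79), ([477.5, -453.6, 1.2], 0.58)]
t 0.5 tcp [255.9 570.2 231.2] F [ 0.5  0.3 -0.9] op 85.6022086022289
[[-0.912, 0.409, -0.0], [0.409, 0.912, -0.0], [-0.0, -0.0, -1.0]] [ 1.05  0.49  1.35 -0.    1.3  -0.1 ]
```

View pics/scene0.png

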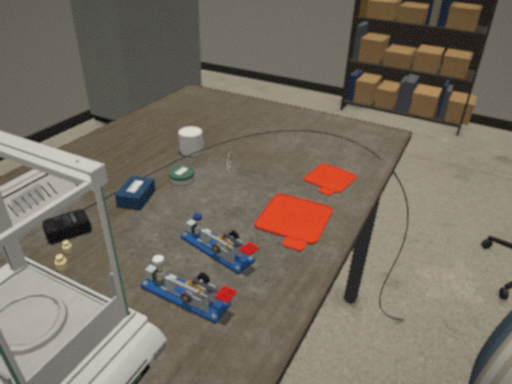

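View pics/top0.png

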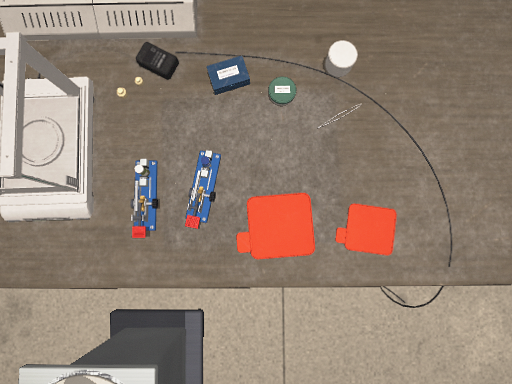

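The scene and top pictures agree. Clamp_a is the right-hand clamp in the top view: blue cap (207,157), pad (193,222). The large tray is at (280,226), and the white-vial clamp at (144,198). Next I'll measure them by depth.

Run:
```python
from h import *
z=np.load('pics/top0.npz');p,d=z['p'],z['d'];hsv=cv2.cvtColor(p,cv2.COLOR_RGB2HSV)
cv2.imwrite('pics/crop0.png',cv2.cvtColor(cv2.resize(p[140:245,120:235],None,fx=5,fy=5,interpolation=cv2.INTER_CUBIC),cv2.COLOR_RGB2BGR))
red=(((hsv[...,0]<8)|(hsv[...,0]>172))&(hsv[...,1]>150)&(hsv[...,2]>100)).astype(np.uint8)
n,l,s,ce=cv2.connectedComponentsWithStats(red)
for i in range(1,n):
    if s[i,4]>30:
        v,u=np.where(l==i); P=world(z,d,u,v)
        print(s[i],ce[i].round(1),'med',np.median(P,0).round(1),'mn',np.percentile(P,2,0).round(1),'mx',np.percentile(P,98,0).round(1))
        print(cv2.minAreaRect(P[:,:2].astype(np.float32)))
b=((hsv[...,0]>100)&(hsv[...,0]<125)&(hsv[...,1]>130)).astype(np.uint8)
for x0,x1 in((120,165),(180,225)):
    v,u=np.where(b[145:240,x0:x1]);P=world(z,d,u+x0,v+145)
    q=P[P[:,2]<20];print('base',len(q),cv2.minAreaRect(q[:,:2].astype(np.float32)))
    q=P[P[:,2]>50];print('cap',len(q),q.mean(0) if len(q) else '')
```

```text
[ 236  193   79   66 4260] [278.  226.6] med [ 467.  -446.     4.5] mn [ 403.4 -523.5    0.7] mx [ 542.7 -358.5    8.9]
((472.36297607421875, -436.073974609375), (148.33839416503906, 182.45578002929688), 3.7440385818481445)
[ 335  204   62   51 2375] [368.3 229.3] med [ 460.4 -659.6    3.2] mn [ 4.089e+02 -7.185e+02 -7.000e-01] mx [ 517.  -586.9    7.1]
((476.27862548828125, -564.20947265625), (319.2011413574219, 111.92063903808594), 82.62371063232422)
[185 215  15  14 150] [192.1 221.3] med [ 482.3 -250.9   55.4] mn [ 468.8 -266.7   52.3] mx [ 493.8 -237.2   59.8]
((468.60040283203125, -318.78948974609375), (167.62359619140625, 26.493167877197266), 78.43206024169922)
[132 226  14  12 162] [138.5 231.6] med [ 458.5 -131.2   55.8] mn [ 447.3 -145.5   51.6] mx [ 472.  -115.8   59.6]
((459.9078063964844, -123.89974212646484), (44.007137298583984, 25.578086853027344), 87.3471450805664)
base 558 ((547.4078369140625, -131.8506317138672), (163.16387939453125, 51.00941467285156), 0.7741362452507019)
cap 4 [ 441.27176372 -398.74517724  977.48524787]
base 674 ((567.6244506835938, -268.4063720703125), (51.74277877807617, 165.83660888671875), 78.56282806396484)
cap 50 [ 591.19980913 -298.30664977  208.91245004]
```

View pics/crop0.png

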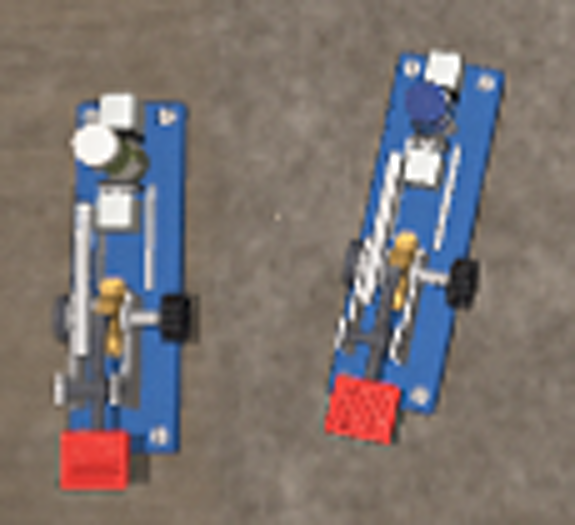

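```bash
python3 -m crank '[[-0.033,-0.0424,0,0,-1],[-0.033,-0.0424,0,0,-1],[-0.033,-0.0424,0,0,-1],[-0.033,-0.0424,0,0,-1],[-0.033,-0.0424,0,0,-1],[-0.033,-0.0424,0,0,-1],[-0.033,-0.0424,0,0,-1],[-0.033,-0.0424,0,0,-1],[-0.033,-0.0424,0,0,-1]]' 40
cat > go.py <<'E'
import sys
from h import *
s,r=st(); t=np.array([float(a) for a in sys.argv[1:4]])
print('dxyz tool mm',(r.T@(t-np.array(s['tool_pos']))).round(1)); 
d=np.array([0.198,0.980]);a=(np.arctan2(d[1],d[0])-np.arctan2(r[1,1],r[0,1])+np.pi/2)%np.pi-np.pi/2
print('twist',-a)
E
python3 go.py 375 0 230
```

```text
time: 1.62
tool_pos: [374.0, 90.4, 231.5]
ee_rot: [0.206, 0.978, 0.002, 0.002]
wrist_force: [1.3, -0.5, -0.1]
opening: -0.0
t 1.625 tcp [374.   90.4 231.5] F [ 1.3 -0.5 -0.1] op -0.014992643358609817
[[-0.915, 0.404, 0.006], [0.404, 0.915, 0.003], [-0.004, 0.005, -1.0]] [ 0.08  0.15  1.89  0.    1.09 -1.08]
dxyz tool mm [-37.4 -82.3   1.2]
twist -0.21613714343858215
```

```bash
python3 -m crank '[[-0.0205,-0.0456,0,0,-1],[-0.0205,-0.0456,0,0,-1],[-0.0205,-0.0456,0,0,-1],[-0.044,-0.033,0,0,-1],[-0.044,-0.033,0.02,0,-1],[-0.044,-0.033,0.02,0,-1],[-0.044,-0.033,0.02,0,-1],[0,0,0,-0.1,-1],[0,0,0,-0.1,-1]]'; python3 go.py 482.5 -251.2 55
```

```text
time: 2.75
tool_pos: [486.8, -268.7, 171.1]
ee_rot: [0.108, 0.994, 0.001, 0.006]
wrist_force: [-0.2, 0.5, 0.3]
opening: -0.0
t 2.75 tcp [ 486.8 -268.7  171.1] F [-0.2  0.5  0.3] op -0.045375370443812485
[[-0.977, 0.215, 0.013], [0.215, 0.977, 0.0], [-0.012, 0.003, -1.0]] [-0.62  0.46  1.6   0.01  1.07 -1.97]
dxyz tool mm [  9.4  15.8 116. ]
twist -0.017472534143555984
```

Run:
```python
from h import *
p,d,c=grab('wrist','w1')
hsv=cv2.cvtColor(p,cv2.COLOR_RGB2HSV)
red=(((hsv[...,0]<8)|(hsv[...,0]>172))&(hsv[...,1]>150)&(hsv[...,2]>80)).astype(np.uint8)
n,l,s,ce=cv2.connectedComponentsWithStats(red)
for i in range(1,n):
    if s[i,4]>100:
        v,u=np.where(l==i); P=world(c,d,u,v);P=P[(P[:,2]>45)&(P[:,2]<65)]
        if len(P)>20: print(s[i],np.median(P,0).round(1),cv2.minAreaRect(P[:,:2].astype(np.float32)))
for lab in ['blue_vial_mid','clamp_a_thumb']:
  print(lab,[(np.round(x['xyz'],1).tolist(),round(x['score'],2)) for x in optics.pinpoint('wrist',lab)])
```

```text
[ 386  105   38   36 1078] [ 460.5 -132.9   55. ] ((461.64959716796875, -132.25526428222656), (27.0572509765625, 30.623014450073242), 0.5056213140487671)
[256 161  35  30 954] [ 482.2 -252.4   55.1] ((482.76715087890625, -252.41921997070312), (29.126909255981445, 26.350147247314453), 79.19343566894531)
blue_vial_mid []
clamp_a_thumb [([479.6, -252.1, 57.4], 0.83)]
```

View pics/w1.png

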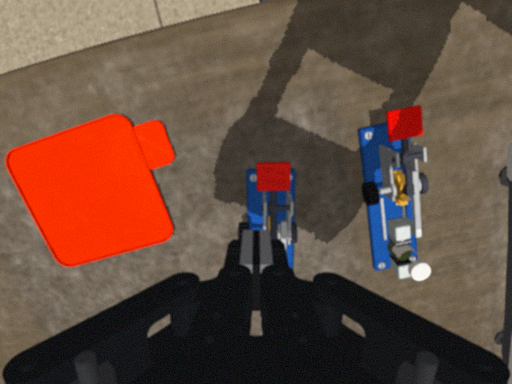

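The wrist picture shows the pad at (274,176), at world (482.5, -252, 55). The white clamp's pad is at (405,122), well clear.

```bash
python3 -m crank '[[0.005,0.0155,0.035,-0.0175,-1],[0.005,0,0.04,0,-1],[0,0,0.028,0,-1],[0,0,0,0,-1]]'; python3 go.py 482.5 -252 55
```

```text
time: 3.4
tool_pos: [482.9, -250.4, 67.9]
ee_rot: [0.106, 0.994, -0.0, 0.008]
wrist_force: [-0.0, -0.3, 0.4]
opening: -0.0
t 3.4 tcp [ 482.9 -250.4   67.9] F [-0.  -0.3  0.4] op -0.02032833751664856
[[-0.977, 0.211, 0.017], [0.211, 0.977, -0.002], [-0.017, 0.001, -1.0]] [-0.59  0.59  1.73  0.01  0.81 -1.96]
dxyz tool mm [ 0.2 -1.7 12.9]
twist -0.013455466352505718
```

```bash
python3 -m crank '[[0,-0.001,0.01,0,-1],[0,0,0.007,0,-1],[0,0,0.005,0,-1],[0,0,0,0,-1]]'; python3 go.py 482.5 -252 45.5
```

```text
time: 3.9
tool_pos: [483.6, -251.9, 47.5]
ee_rot: [0.107, 0.994, -0.001, 0.009]
wrist_force: [-3.2, 1.2, 3.6]
opening: 0.1
t 3.9 tcp [ 483.6 -251.9   47.5] F [-3.2  1.2  3.6] op 0.06532654565248436
[[-0.977, 0.213, 0.019], [0.213, 0.977, -0.004], [-0.019, 0.0, -1.0]] [-0.59  0.63  1.74  0.01  0.76 -1.96]
dxyz tool mm [ 1.  -0.3  1.9]
twist -0.015398349154075675
```

```bash
python3 -m crank '[[0,0,0.002,0,-1],[0,0,0.0005,0,-1],[0,0,0.0,0,-1],[0,0,0,0,-1],[0,0,0,0,-1],[0,0,0,0,-1],[0,0,0,0,-1],[0,0,0,0,-1],[0,0,0,0,-1]]'
python3 - <<'E'
from h import *
st()
for n in('scene','top'):
    p,d,c=grab(n,n+'1')
    for l in ('blue_vial_mid','clamp_a_jaw'):
        print(n,l,[(np.round(x['xyz'],1).tolist() if 'xyz' in x else x,round(x['score'],2)) for x in optics.pinpoint(n,l)])
a=cv2.resize(cv2.imread('pics/scene1.png')[205:325,130:270],None,fx=4,fy=4,interpolation=cv2.INTER_CUBIC)
b=cv2.resize(cv2.imread('pics/scene0.png')[205:325,130:270],None,fx=4,fy=4,interpolation=cv2.INTER_CUBIC)
cv2.imwrite('pics/s1c.png',np.hstack([b,a])[:, :1120][::1]) if 0 else cv2.imwrite('pics/s1c.png',cv2.resize(np.hstack([b,a]),(800,343)))
a=cv2.resize(cv2.imread('pics/top1.png')[140:245,120:235],None,fx=5,fy=5,interpolation=cv2.INTER_CUBIC);cv2.imwrite('pics/t1c.png',a)
st()
E
```

```text
time: 5.03
tool_pos: [483.5, -251.9, 45.4]
ee_rot: [0.107, 0.994, -0.001, 0.01]
wrist_force: [-4.2, 1.1, 2.5]
opening: -0.2
t 5.025 tcp [ 483.5 -251.9   45.4] F [-4.2  1.1  2.5] op -0.15437313557324495
[[-0.977, 0.213, 0.019], [0.213, 0.977, -0.004], [-0.019, 0.0, -1.0]] [-0.59  0.63  1.74  0.01  0.75 -1.96]
scene blue_vial_mid []Traceback (most recent call last):
  File "<stdin>", line 6, in <module>
ValueError: it knows: blue_vial_mid, clamp, clamp_a_thumb, tray_mid
```

Run:
```python
from h import *
p,d,c=grab('top','top1')
a=cv2.imread('pics/scene1.png')[205:325,130:270];b=cv2.imread('pics/scene0.png')[205:325,130:270]
cv2.imwrite('pics/s1c.png',cv2.resize(np.hstack([b,a]),(800,343),interpolation=cv2.INTER_CUBIC))
a=cv2.resize(cv2.imread('pics/top1.png')[140:245,120:235],None,fx=5,fy=5,interpolation=cv2.INTER_CUBIC);cv2.imwrite('pics/t1c.png',a)
st()
```

```text
t 5.175 tcp [ 483.5 -251.9   45.4] F [-2.7  1.   3.4] op 0.08796165714607494
[[-0.977, 0.213, 0.019], [0.213, 0.977, -0.004], [-0.019, 0.0, -1.0]] [-0.59  0.63  1.74  0.01  0.75 -1.96]
```

View pics/s1c.png

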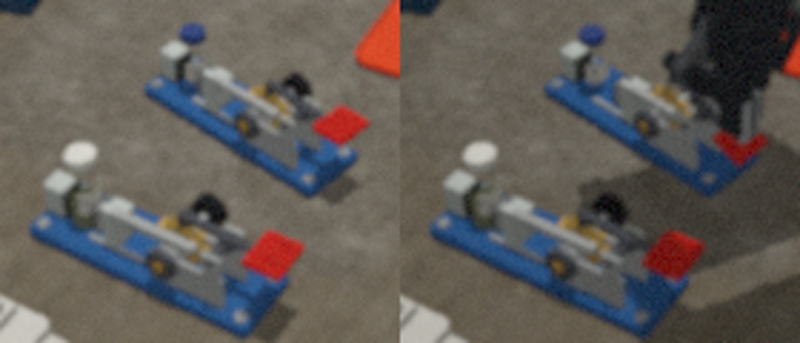

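View pics/t1c.png

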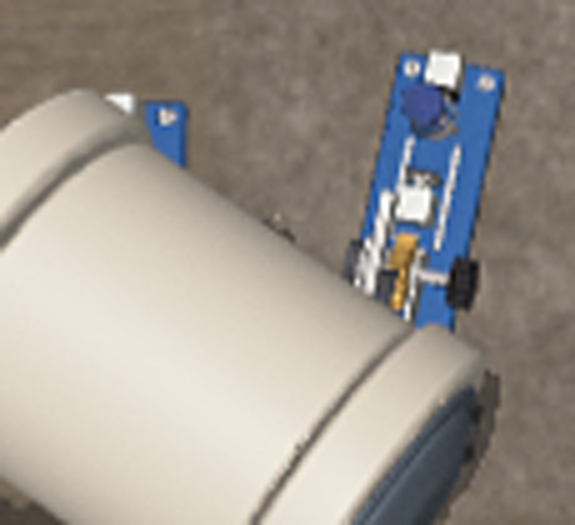

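The jaw block moved from crop row 165 to 205, about 18 mm, so it looks fully back. The vial still stands at crop (423,105). I'll hold the pad a little longer, then measure the cap.

```bash
python3 -m crank '[[0,0,0.0005,0,-1],[0,0,0,0,-1],[0,0,0,0,-1],[0,0,0,0,-1]]'
cat > cap.py <<'E'
from h import *
def cap(f,zp,box):
    z=np.load('pics/'+f+'.npz');p=z['p'];hsv=cv2.cvtColor(p,cv2.COLOR_RGB2HSV)
    x0,y0,x1,y1=box
    m=np.zeros(p.shape[:2],np.uint8);m[y0:y1,x0:x1]=((hsv[...,0]>105)&(hsv[...,0]<130)&(hsv[...,1]>110)&(p[...,2]<165)&(p[...,0].astype(int)>25))[y0:y1,x0:x1]
    v,u=np.where(m); d=z['d'];Rm=cv2.Rodrigues(z['rvec'])[0];t=z['tvec'].ravel()
    q=cv2.undistortPoints(np.stack([u,v],1).astype(float)[:,None],z['mtx'],np.array([float(z['k1']),0,0,0]))[:,0]
    ray=np.c_[q,np.ones(len(q))]@Rm; o=-Rm.T@t
    P=o+ray*((zp-o[2])/ray[:,2])[:,None]; W=world(z,d,u,v)
    return u,v,P,W
if __name__=='__main__':
  for f in('top0','top1'):
    u,v,P,W=cap(f,62,(198,150,220,172))
    k=(W[:,2]>50)&(W[:,2]<75); print(f,len(u),k.sum(),'px',u[k].mean(),v[k].mean(),P[k].mean(0).round(1),np.ptp(P[k],0).round(1),W[k].mean(0).round(1),np.median(P,0).round(1))
    zz=np.load('pics/'+f+'.npz'); print(np.round(world(zz,zz['d'],[203,204,205,206,207],[160]*5)[:,2]), zz['p'][160,200:212].tolist())
E
python3 cap.py
```

```text
time: 5.68
tool_pos: [483.6, -251.9, 45.3]
ee_rot: [0.107, 0.994, -0.001, 0.01]
wrist_force: [-3.9, 0.4, 3.8]
opening: 0.3
top0 103 55 px 204.5090909090909 160.14545454545456 [ 619.2 -278.9   62. ] [18.4 18.2  0. ] [ 619.2 -278.9   62.1] [ 617.3 -280.    62. ]
[61. 61. 61. 63. 62.] [[64, 110, 175], [68, 81, 139], [66, 83, 143], [69, 88, 147], [71, 86, 148], [79, 93, 151], [70, 87, 151], [70, 88, 148], [70, 84, 147], [103, 105, 113], [57, 67, 86], [41, 60, 91]]
top1 135 54 px 203.9814814814815 160.38888888888889 [ 618.7 -277.7   62. ] [16.1 18.1  0. ] [ 618.7 -277.6   61.7] [ 617.3 -277.8   62. ]
[63. 61. 63. 62. 64.] [[74, 96, 151], [63, 79, 134], [64, 81, 138], [66, 80, 140], [71, 85, 143], [69, 84, 142], [66, 82, 141], [70, 83, 144], [54, 67, 111], [118, 123, 133], [72, 76, 84], [40, 64, 99]]
```

```bash
python3 -m crank '[[0,0,-0.03,0,-1],[0,0,-0.04,0,-1],[0,0,-0.03,0,0.2],[-0.04,0.001,0,0,0.2],[-0.05,0.001,0,0,0.2],[-0.05,0,0,0,0.2],[0,0,0,0,0.2]]'; python3 go.py 620 -279 23
python3 - <<'E'
from h import *
p,d,c=grab('top','top2');cv2.imwrite('pics/t2c.png',cv2.resize(cv2.imread('pics/top2.png')[120:270,100:300],(800,600),interpolation=cv2.INTER_CUBIC))
p,d,c=grab('wrist','w2')
E
```

```text
time: 6.55
tool_pos: [626.1, -281.6, 152.5]
ee_rot: [0.108, 0.994, -0.002, 0.014]
wrist_force: [-1.2, 0.6, -0.5]
opening: 51.0
t 6.55 tcp [ 626.1 -281.6  152.5] F [-1.2  0.6 -0.5] op 50.99613275986121
[[-0.976, 0.214, 0.026], [0.214, 0.977, -0.007], [-0.027, -0.002, -1.0]] [-0.51  0.64  1.29  0.01  1.18 -1.87]
dxyz tool mm [ 10.1   1.5 129.2]
twist -0.016448390270093594
```

View pics/w2.png

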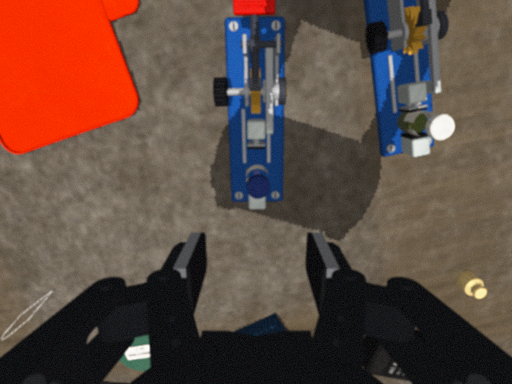

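View pics/t2c.png

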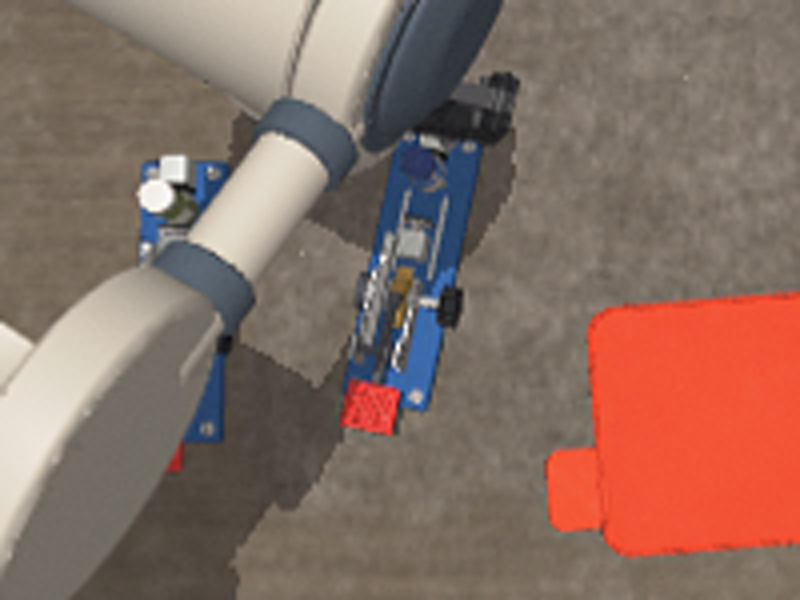

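The wrist view shows the cap at (258,182). The jaw block at (256,132) stands well back and the pad has sprung up at (254,5). I'll measure these with depth.

Run:
```python
from h import *
z=np.load('pics/w2.npz');d=z['d']
W=world(z,d,*[a.ravel() for a in np.meshgrid(np.arange(225,290),np.arange(15,210))])
ax=np.array([.980,-.198]);n=np.array([.198,.980]);o=np.array([567.5,-268.4])
X=(W[:,:2]-o)@ax;Y=(W[:,:2]-o)@n
for a,b in((55,60),(60,65)):
    k=(W[:,2]>a)&(W[:,2]<b)&(X>30);print(a,k.sum(),W[k].mean(0).round(1) if k.sum() else '',[np.percentile(X[k],[2,98]).round(1),np.percentile(Y[k],[2,98]).round(1)] if k.sum() else '')
k=(W[:,2]>29)&(W[:,2]<38)&(X>0)&(abs(Y)<9)
h=np.histogram(X[k],np.arange(0,90,3));print(list(zip(h[1],h[0])))
# heights near vial side lanes
for y0 in (-40,-30,-24,-18,-13,13,18,24,30):
    k=(abs(X-55)<13)&(abs(Y-y0)<3); print(y0,k.sum(),np.percentile(W[k,2],95).round(1) if k.sum() else '')
```

```text
55 46 [ 614.5 -277.8   58.2] [array([44.8, 57.8]), array([-8.8,  9.2])]
60 416 [ 620.6 -279.3   61.3] [array([45.9, 62.8]), array([-8.6,  8.3])]
[(np.int64(0), np.int64(0)), (np.int64(3), np.int64(53)), (np.int64(6), np.int64(70)), (np.int64(9), np.int64(56)), (np.int64(12), np.int64(69)), (np.int64(15), np.int64(59)), (np.int64(18), np.int64(33)), (np.int64(21), np.int64(18)), (np.int64(24), np.int64(69)), (np.int64(27), np.int64(20)), (np.int64(30), np.int64(0)), (np.int64(33), np.int64(0)), (np.int64(36), np.int64(0)), (np.int64(39), np.int64(0)), (np.int64(42), np.int64(21)), (np.int64(45), np.int64(18)), (np.int64(48), np.int64(3)), (np.int64(51), np.int64(0)), (np.int64(54), np.int64(0)), (np.int64(57), np.int64(0)), (np.int64(60), np.int64(0)), (np.int64(63), np.int64(0)), (np.int64(66), np.int64(0)), (np.int64(69), np.int64(8)), (np.int64(72), np.int64(42)), (np.int64(75), np.int64(51)), (np.int64(78), np.int64(49)), (np.int64(81), np.int64(45)), (np.int64(84), np.int64(0))]
-40 0 
-30 129 6.9
-24 155 10.9
-18 158 11.1
-13 138 13.3
13 161 11.4
18 180 10.9
24 126 10.5
30 124 1.1
```

The jaw front is at X≈27 mm (44.5 when clamped), so it is fully back. The cap is at (620.6, -279.3) and the finger lanes are clear.

```bash
python3 -m crank '[[0.0095,0.0013,0.02,-0.016,0.2],[0,0,0.03,0,0.2],[0,0,0.02,0,0.2],[0,0,0,0,0.2]]'; python3 go.py 620.6 -279.3 23
```

```text
time: 7.15
tool_pos: [612.0, -277.4, 80.9]
ee_rot: [0.1, 0.995, -0.002, 0.012]
wrist_force: [0.3, 0.4, 0.8]
opening: 51.4
t 7.15 tcp [ 612.  -277.4   80.9] F [0.3 0.4 0.8] op 51.430441314162046
[[-0.98, 0.2, 0.023], [0.2, 0.98, -0.006], [-0.024, -0.001, -1.0]] [-0.52  0.71  1.39  0.01  1.02 -1.89]
dxyz tool mm [-7.4 -0.1 58.1]
twist -0.0016785254219773282
```

```bash
python3 -m crank '[[-0.0065,0,0.01,0,0.2],[-0.001,0,0.02,0,0.2],[0,0,0.015,0,0.2],[0,0,0,0,0.2]]'; python3 go.py 620.6 -279.3 23
```

```text
time: 7.65
tool_pos: [621.0, -279.6, 34.7]
ee_rot: [0.101, 0.995, -0.002, 0.013]
wrist_force: [0.3, -0.4, -0.3]
opening: 51.4
t 7.65 tcp [ 621.  -279.6   34.7] F [ 0.3 -0.4 -0.3] op 51.436531396163765
[[-0.979, 0.2, 0.025], [0.2, 0.98, -0.007], [-0.025, -0.002, -1.0]] [-0.51  0.78  1.39  0.01  0.95 -1.89]
dxyz tool mm [ 0.7  0.3 11.7]
twist -0.002069490874951896
```

```bash
python3 -m crank '[[0.0005,0.0003,0.011,0,0.2],[0,0,0,0,0.2],[0,0,0,0,-0.3],[0,0,0,0,-0.7],[0,0,0,0,-0.7],[0,0,0,0,-0.7],[0,0,0,0,-0.7]]' 25; python3 go.py 620.6 -279.3 23;python3 - <<'E'
from h import *
p,d,c=grab('wrist','w3')
E
```

```text
time: 8.52
tool_pos: [621.3, -279.6, 24.2]
ee_rot: [0.1, 0.995, -0.002, 0.013]
wrist_force: [-0.1, -0.2, -0.0]
opening: 19.6
t 8.525 tcp [ 621.3 -279.6   24.2] F [-0.1 -0.2 -0. ] op 19.56113601211382
[[-0.979, 0.2, 0.026], [0.2, 0.98, -0.007], [-0.027, -0.002, -1.0]] [-0.51  0.79  1.4   0.01  0.93 -1.89]
dxyz tool mm [0.7 0.1 1.2]
twist -0.0019946849565897207
```

View pics/w3.png

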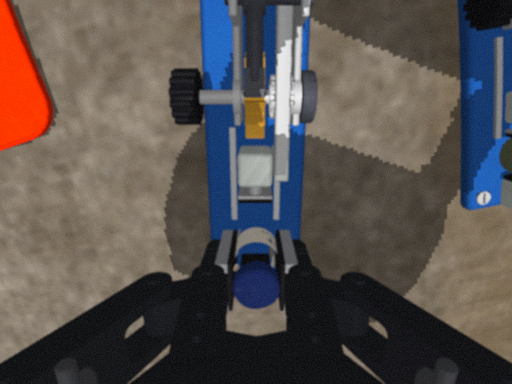

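```bash
python3 -m crank '[[0,0,-0.008,0,-0.7],[0,0,-0.015,0,-0.7],[0,0,-0.025,0,-0.7],[0,0,-0.03,0,-0.7],[0,0,-0.03,0,-0.7],[0,0,0,0,-0.7]]'; python3 go.py 467 -452 180;python3 - <<'E'
from h import *
p,d,c=grab('wrist','w4')
p,d,c=grab('scene','scene4')
E
```

```text
time: 9.32
tool_pos: [619.3, -279.2, 141.0]
ee_rot: [0.1, 0.995, -0.003, 0.015]
wrist_force: [0.4, -0.2, 0.3]
opening: 19.7
t 9.325 tcp [ 619.3 -279.2  141. ] F [ 0.4 -0.2  0.3] op 19.715500746518
[[-0.979, 0.2, 0.03], [0.2, 0.98, -0.009], [-0.031, -0.003, -1.0]] [-0.51  0.64  1.33  0.01  1.14 -1.89]
dxyz tool mm [ 113.4 -199.9  -41.8]
twist -0.0019784269561400336
```

View pics/w4.png

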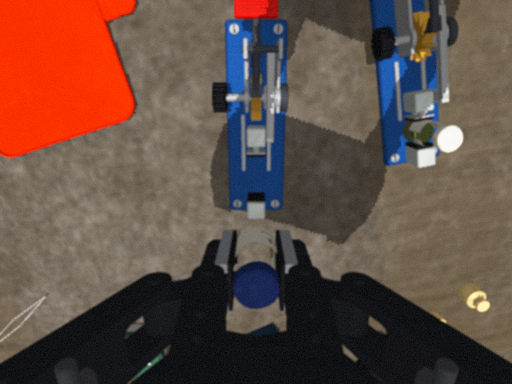

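View pics/scene4.png

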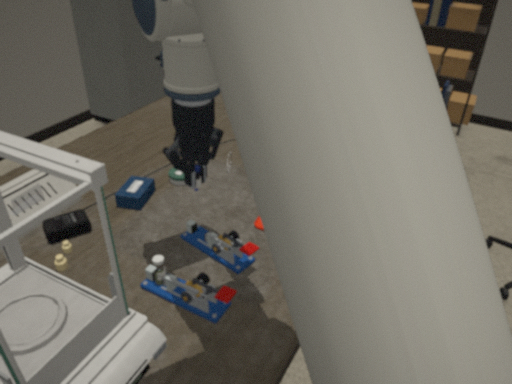

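The vial is out, held between the fingers with the blue cap at (257,284). Clamp B is still shut on its vial, with the white cap at (450,138). Next I'll go to the tray.

```bash
python3 -m crank '[[0.0216,-0.04,0,0,-0.7],[0.0216,-0.04,0,0,-0.7],[0.0216,-0.04,0,0,-0.7],[0.0216,-0.04,0,0,-0.7],[0.0216,-0.04,0,0,-0.7],[0,0,0,0,-0.7]]'
python3 - <<'E'
from h import *
p,d,c=grab('wrist','w5')
hsv=cv2.cvtColor(p,cv2.COLOR_RGB2HSV)
st()
z=np.load('pics/top0.npz');p,d=z['p'],z['d'];hsv=cv2.cvtColor(p,cv2.COLOR_RGB2HSV)
red=((((hsv[...,0]<8)|(hsv[...,0]>172))&(hsv[...,1]>150)&(hsv[...,2]>100)))
v,u=np.where(red);k=(u>=236)&(u<320)&(v>190);P=world(z,d,u[k],v[k])
x=P[:,0];
for a in range(-530,-350,8):
    q=x[abs(P[:,1]-a)<4]; print(a,len(q),q.min().round() if len(q) else '',q.max().round() if len(q) else '')
E
python3 go.py 472 -453 20
```

```text
time: 10.18
tool_pos: [466.2, -455.6, 130.5]
ee_rot: [0.1, 0.995, 0.0, 0.01]
wrist_force: [0.3, 0.2, 0.3]
opening: 19.7
t 10.225 tcp [ 467.2 -454.2  130.5] F [ 0.3  0.4 -1.1] op 19.969299047787924
[[-0.98, 0.197, 0.02], [0.197, 0.98, -0.001], [-0.02, 0.003, -1.0]] [-0.87  0.63  1.4   0.02  1.1  -2.25]
-530 34 410.0 461.0
-522 187 406.0 542.0
-514 211 406.0 549.0
-506 208 403.0 549.0
-498 217 403.0 550.0
-490 212 403.0 550.0
-482 211 401.0 550.0
-474 214 401.0 547.0
-466 212 401.0 547.0
-458 212 401.0 548.0
-450 213 399.0 545.0
-442 219 399.0 545.0
-434 195 399.0 545.0
-426 224 399.0 546.0
-418 213 397.0 543.0
-410 203 397.0 543.0
-402 255 397.0 543.0
-394 186 397.0 543.0
-386 222 400.0 541.0
-378 176 404.0 538.0
-370 75 411.0 531.0
-362 84 411.0 458.0
-354 57 411.0 456.0
t 10.225 tcp [ 467.2 -454.2  130.5] F [ 0.3  0.4 -1.1] op 19.969299047787924
[[-0.98, 0.197, 0.02], [0.197, 0.98, -0.001], [-0.02, 0.003, -1.0]] [-0.87  0.63  1.4   0.02  1.1  -2.25]
dxyz tool mm [ -2.2   1.8 110.5]
twist 0.000868143208532679
```

View pics/w5.png

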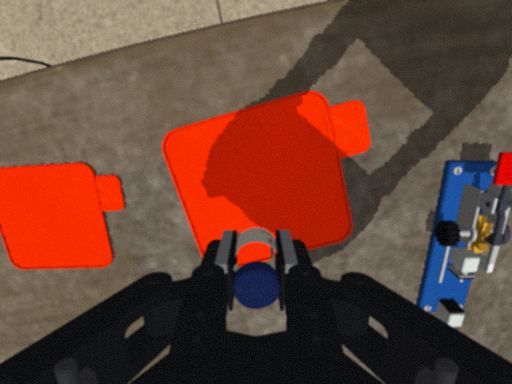

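The vial is held over the larger tray, whose plate spans (165-350, 92-255). Its measured centre is about (474, -449).

```bash
python3 -m crank '[[-0.004,0.004,0.02,0,-0.7],[0,0,0.03,0,-0.7],[0,0,0.025,0,-0.7],[0,0,0.01,0,-0.7],[0,0,0,0,-0.7]]'; python3 go.py 474 -449 18.5
```

```text
time: 10.85
tool_pos: [476.7, -446.1, 42.1]
ee_rot: [0.097, 0.995, 0.002, 0.01]
wrist_force: [0.1, 0.9, 0.1]
opening: 20.0
t 10.85 tcp [ 476.7 -446.1   42.1] F [0.1 0.9 0.1] op 20.027035626257444
[[-0.981, 0.193, 0.019], [0.193, 0.981, 0.002], [-0.019, 0.005, -1.0]] [-0.85  0.74  1.45  0.02  0.94 -2.24]
dxyz tool mm [ 2.6 -3.5 23.5]
twist 0.004766334117046078
```

```bash
python3 -m crank '[[0.002,-0.003,0.008,0,-0.7],[0,0,0.008,0,-0.7],[0,0,0.003,0,-0.7],[0,0,0,0,-0.7]]'; python3 go.py 474 -449 18.5
```

```text
time: 11.35
tool_pos: [475.3, -449.4, 23.7]
ee_rot: [0.097, 0.995, 0.001, 0.011]
wrist_force: [-0.5, 0.0, 0.2]
opening: 19.7
t 11.35 tcp [ 475.3 -449.4   23.7] F [-0.5  0.   0.2] op 19.717798663777632
[[-0.981, 0.193, 0.021], [0.193, 0.981, -0.0], [-0.021, 0.004, -1.0]] [-0.86  0.77  1.46  0.02  0.9  -2.25]
dxyz tool mm [1.5 0.1 5.2]
twist 0.004885500695019918
```

```bash
python3 -m crank '[[0,0,0.003,0,-0.7],[0,0,0.001,0,-0.7],[0,0,0,0,-0.7]]'; python3 -m crank '[[0,0,0.001,0,-0.7],[0,0,0,0,-0.7]]'
```

```text
time: 11.72
tool_pos: [475.6, -449.6, 19.9]
ee_rot: [0.097, 0.995, 0.001, 0.011]
wrist_force: [0.5, -0.4, -0.6]
opening: 20.2
time: 11.98
tool_pos: [475.7, -449.7, 19.0]
ee_rot: [0.097, 0.995, 0.001, 0.011]
wrist_force: [-0.2, 0.2, -1.0]
opening: 19.7
```

```bash
python3 -m crank '[[0,0,0.0007,0,-0.7],[0,0,0,0,-0.7]]'; python3 -m crank '[[0,0,0.0006,0,-0.7],[0,0,0,0,-0.7]]'
```

```text
time: 12.22
tool_pos: [475.7, -449.7, 18.3]
ee_rot: [0.097, 0.995, 0.001, 0.011]
wrist_force: [-0.2, 0.1, -0.2]
opening: 19.9
time: 12.48
tool_pos: [475.8, -449.7, 17.8]
ee_rot: [0.097, 0.995, 0.0, 0.011]
wrist_force: [-0.6, 1.0, 0.8]
opening: 19.9
```

```bash
python3 -m crank '[[0,0,0.0007,0,-0.7],[0,0,0,0,-0.7]]'
python3 - <<'E'
from h import *
F=[]
for i in range(4):
    optics.grab_frame('wrist');F.append(get_state()['wrist_force'])
print(np.mean(F,0));st()
E
```

```text
time: 12.72
tool_pos: [475.9, -449.8, 17.9]
ee_rot: [0.097, 0.995, 0.0, 0.011]
wrist_force: [-0.1, -0.3, -0.1]
opening: 20.0
[-0.95502806  0.90486362  4.87291267]
t 12.925 tcp [ 475.9 -449.8   17.8] F [-0.9  1.8  5.5] op 20.033422494987537
[[-0.981, 0.193, 0.022], [0.193, 0.981, -0.001], [-0.022, 0.003, -1.0]] [-0.86  0.77  1.46  0.02  0.89 -2.25]
```

Contact (about 5 N upward). Releasing.

```bash
python3 -m crank '[[0,0,0,0,-0.45],[0,0,0,0,-0.4],[0,0,0,0,-0.2],[0,0,0,0,0.1],[0,0,0,0,0.2],[0,0,0,0,0.2]]'
python3 - <<'E'
from h import *
p,d,c=grab('wrist','w6');st()
E
```

```text
time: 13.68
tool_pos: [475.9, -449.8, 17.2]
ee_rot: [0.097, 0.995, 0.0, 0.011]
wrist_force: [0.2, 0.3, -0.1]
opening: 51.3
t 13.725 tcp [ 475.9 -449.8   17.2] F [0.6 0.2 0. ] op 51.11028894683255
[[-0.981, 0.193, 0.022], [0.193, 0.981, -0.001], [-0.022, 0.003, -1.0]] [-0.86  0.77  1.46  0.02  0.89 -2.25]
```

View pics/w6.png

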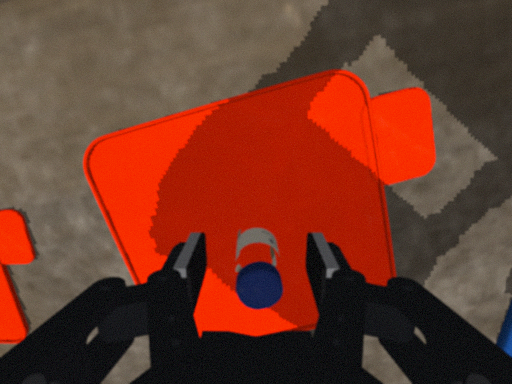

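The vial stands free between the open fingers, with its cap at (258,285). I'll go straight up, then move clear towards +x.

```bash
python3 -m crank '[[0,0,-0.015,0,0.2],[0,0,-0.03,0,0.2],[0,0,-0.04,0,0.2],[0,0,-0.04,0,0.2],[-0.03,0,-0.03,0,0.2],[-0.05,0,0,0,0.2],[-0.04,0,0,0,0.2],[0,0,0,0,0.2]]'
python3 - <<'E'
from h import *
st()
for n in('wrist','top','scene'):
    p,d,c=grab(n,n+'7')
    print([(np.round(x['xyz'],1).tolist(),round(x['score'],2)) for x in optics.pinpoint(n,'blue_vial_mid')])
E
```

```text
time: 14.72
tool_pos: [593.0, -473.6, 189.6]
ee_rot: [0.098, 0.995, -0.001, 0.013]
wrist_force: [-1.2, 0.3, 0.1]
opening: 51.2
t 14.725 tcp [ 593.  -473.6  189.6] F [-1.2  0.3  0.1] op 51.20694248589797
[[-0.981, 0.194, 0.026], [0.194, 0.981, -0.005], [-0.027, -0.0, -1.0]] [-0.76  0.71  1.03  0.01  1.37 -2.14]
[]
[([476.7, -446.8, 26.1], 0.55)]
[]
```

View pics/wrist7.png

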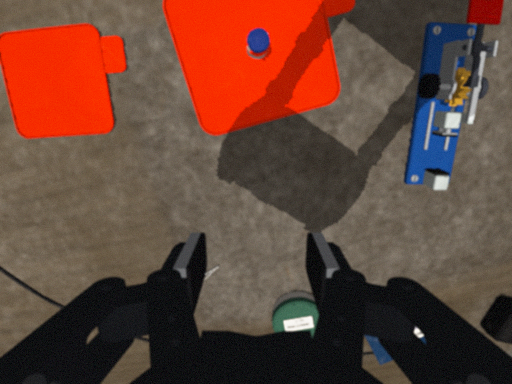

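View pics/top7.png

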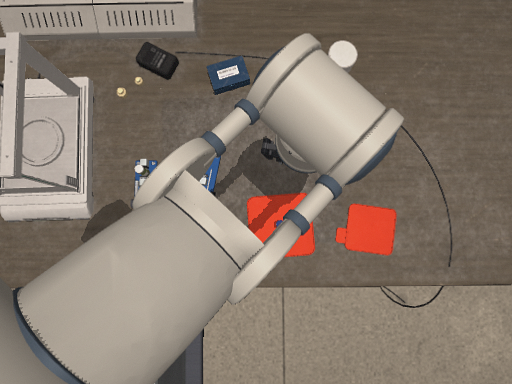

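View pics/scene7.png

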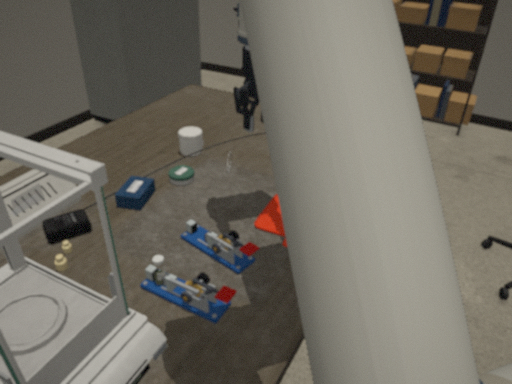

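The vial stands on the larger tray, cap at (259,40) in the wrist view. Clamp B still looks shut in the scene view. Last, a check of the cap height.

Run:
```python
from h import *
p,d,c=grab('wrist','w8');hsv=cv2.cvtColor(p,cv2.COLOR_RGB2HSV)
m=np.zeros(d.shape,bool);m[15:70,235:285]=((hsv[...,0]>100)&(hsv[...,0]<130)&(hsv[...,1]>110))[15:70,235:285]
v,u=np.where(m);W=world(c,d,u,v);k=W[:,2]>52;print(len(u),k.sum(),W[k].mean(0).round(1),np.ptp(W[k],0).round(1),np.percentile(W[k,2],[5,50,95]))
a=cv2.imread('pics/scene7.png')[205:325,130:270];b=cv2.imread('pics/scene0.png')[205:325,130:270]
cv2.imwrite('pics/s7c.png',cv2.resize(np.hstack([b,a]),(800,343),interpolation=cv2.INTER_CUBIC));st()
```

```text
371 371 [ 476.5 -448.9   55.7] [17.4 16.9  4.1] [54.58488887 55.64076853 56.8701164 ]
t 15.075 tcp [ 589.9 -473.7  188.8] F [-0.4  0.2  1.2] op 51.446891446845164
[[-0.98, 0.197, 0.024], [0.196, 0.98, -0.004], [-0.025, 0.001, -1.0]] [-0.76  0.71  1.04  0.01  1.37 -2.14]
```

View pics/s7c.png

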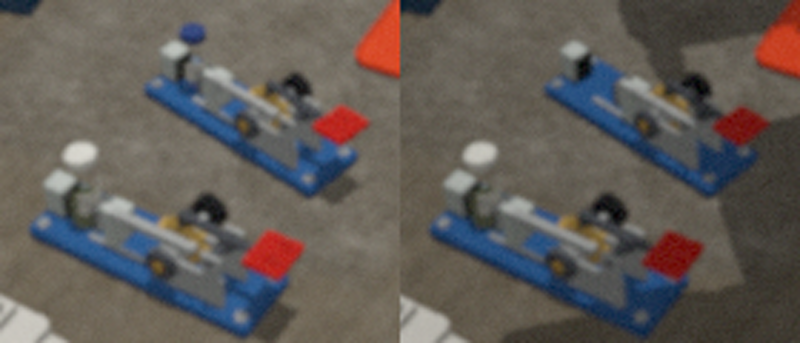

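The cap top is at z≈56 (4 + 52), so the vial is upright near the middle of the tray. Clamp A is open and clamp B is unchanged.

```bash
python3 -m crank '[[0,0,0,0,0.2],[0,0,0,0,0.2]]'; python3 -c "
from rig import workorder; print(workorder.hand_in())"
```

```text
time: 15.32
tool_pos: [589.2, -473.8, 188.9]
ee_rot: [0.099, 0.995, -0.001, 0.012]
wrist_force: [0.1, 0.5, -0.6]
opening: 51.4
the job is handed in; nothing more can be done
None
```

The blue-capped vial is free of its clamp and standing upright on the larger red tray. I handed the job in at about 15.3 s.

- **Release:** I pressed clamp A's red thumb pad down about 9.6 mm and held it for about 1.7 s. Before I touched the vial, depth put the jaw front about 18 mm back, which is fully open.
- **Lift and placing:** I gripped the vial at 25 N across its free sides, lifted it out and lowered it until it touched the tray at about 5 N. Then I released it and backed the gripper away.
- **Last checks:** The cap is at (476.5, -448.9) with its top at about 56 mm, as expected for a 52 mm vial upright on the 4 mm tray. That is about 3 mm from my measured tray centre of (474, -449). In the last scene picture clamp B looks unchanged and still shut on its white-capped vial. The gripper is clear of everything.
- **Disagreements:** In the final pictures the network found the vial only in the top view, within about 2 to 4 mm of my own measurement. It missed it in the wrist and scene views; in the scene view the arm hides it. During the work the tool leaned 1 to 2 degrees, but the vial stood upright once released.

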